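Sweep used coin cells into the caddy and hold its lid half-way to the lock

TASK

With the wooden sweeper, sweep the three coin cells along the caddy's chute into its round well (neither gripper nor lid may touch them), then stand the sweeper upright on the drawer unit's top. Fit the bayonet lid down into the well's mouth, twist it clockwise 45 degrees, half-way to the lock and never as far as the lock, and finish while still holding it there against its spring so that I can check the seal. Leave the spectacle case, dome tray and charging dock alone.

Things in the scene. Friction and masses are not known exactly. Their poses are not given: they have to be found in the camera images.
- mouth (a point): Centre of the caddy's round mouth at deck height, 60 mm above the unit's top. z up; +y runs from the well along the chute, x across it. The mouth is a hole 63 mm across with two entry slots for the lid's lugs at its +x and -x sides, 15.5 mm wide, out to 41 mm. Ledge round it 5 mm thick. Small white marks, clockwise from +x: start (0 deg), half-way (double, 45), lock (80)
- caddy: Fixed grey, partly translucent battery caddy: round well (88 mm across, 55 mm deep, 82 mm inside) with a straight chute on its +y side. Origin under the well's centre, axes as mouth. The chute floor is level with the deck, 60 mm wide between walls 12 mm high, 4 mm thick, from y = 30 to 172 mm; open at the far end, at the other it runs straight into the mouth
- chute_start (a point): Point on the chute floor behind the cells, at y = 155 mm from the mouth's centre: room for the sweeper's foot. The cells start between here and the mouth, their centres at y = 56 to 116 mm
- collar (a joint): Sprung collar under the mouth's ledge; the lid's lugs drop into its two pockets and turn it. 0 = start, pockets under the entry slots; grows as the lid turns clockwise seen from above (rad); half-way 0.785, locked past 1.25, stop at 1.5. A spring of 0.12 N m/rad turns it back when the lid is let go. Lug play in the pockets about 0.09 rad each way
- lid_grip (a point): Centre of the grip bar of the grey plastic bayonet lid (loose, about 60 g, upright on the unit's top), 30 mm above its underside. z up, x along the bar: 56 mm long, 14 mm thick (y), from 14 mm below to 14 mm above this point. The lid is the same either way round. Seated, flange on the deck, this point is 18 mm above the deck and the lugs turn under the ledge with 2 mm play
- lid: The same lid, origin at the centre of its underside. From below: plug 56 mm across (50 mm at the foot), 12 mm high, with two lugs at its foot at +x and -x (in line with the bar), 9 mm wide, 5 mm high, out to 36 mm from the axis; then a flange 76 mm across, 4 mm thick (12 to 16 mm up); then the bar (16 to 44 mm up)
- sweeper_grip (a point): Point on the upright fin of the wooden hand sweeper, 36 mm above its underside; z up. The fin is 44 mm wide (x), 12 mm thick (y) and reaches from 12 to 52 mm above the underside. It sweeps along its y, either way
- sweeper: The same sweeper (loose, about 60 g, standing upright on the unit's top), origin at the centre of its underside: a foot 50 mm wide (x), 26 mm deep (y) and 12 mm high, with the fin centred on it
- cell0: Steel coin cell, 24.5 mm in diameter, 7.7 mm thick, 10.5 g, smooth (friction about 0.2), lying flat on the chute floor; origin at the centre of its underside. The three are alike, cell0 is nearest the mouth
- cell1: Steel coin cell, 24.5 mm in diameter, 7.7 mm thick, 10.5 g, smooth (friction about 0.2), lying flat on the chute floor; origin at the centre of its underside. The three are alike
- cell2: Steel coin cell, 24.5 mm in diameter, 7.7 mm thick, 10.5 g, smooth (friction about 0.2), lying flat on the chute floor; origin at the centre of its underside. The three are alike
- spec_case: Bystander: steel spectacle case 62 x 160 x 38 mm, loose; origin at the centre of its underside, long along its y
- dome_tray: Bystander: green silicone tray of hearing aid domes 90 x 130 x 16 mm, loose; origin at the centre of its underside, long along its y
- dock: Bystander: white charging dock with a press button, 85 x 110 x 32 mm (44 mm with the button), fixed; origin at the centre of its underside, long along its y
Things that resemble listed ones, but are neither listed nor needed, are in the scene too. There is more than one size of the sweeper; the one meant has the size given above.

How it is judged (in metres and radians):
On the way, in this order (a step that is already met when the one before it is completed fails the run):
1. all three cells lie in the well (horizontal distance between each of cell0, cell1, cell2 and mouth below 0.043 m and height (world z) of each of cell0, cell1, cell2 below 0.047 m), for 0.2 s.
2. the sweeper stands on the drawer unit's top and the lid is seated in the mouth, not yet turned (horizontal distance between lid_grip and mouth below 0.006 m and z of lid_grip in the frame of mouth below 0.0205 m and angle between lid_grip's own z axis and vertical below 0.08 rad and value of joint collar below 0.3 rad and height (world z) of sweeper_grip below 0.042 m), for 0.1 s.
At the end, for the whole second after the job is handed in: Cells in the well; sweeper upright on the unit's top, let go; lid seated (flange within 2.5 mm of the deck, centred within 6 mm, level within 0.08 rad), the collar still between 0.55 and 1.02 rad (bar turned 0.5 to 1.07), fingers gripping the lid (over 2 N) (all of step 1 and horizontal distance between lid_grip and mouth below 0.006 m and z of lid_grip in the frame of mouth below 0.0205 m and angle between lid_grip's own z axis and vertical below 0.08 rad and value of joint collar between 0.55 and 1.02 rad and velocity of joint collar between -0.1 and 0.1 rad/s and angle between the x axis of lid_grip and the x axis of mouth, either way round between 0.5 and 1.07 rad and contact force between the fingers and lid above 2 N and height (world z) of sweeper_grip below 0.042 m and angle between sweeper_grip's own z axis and vertical below 0.15 rad and contact force between the fingers and sweeper below 0.1 N); the arm keeps its last pose, push and grip.
It fails at once if the lid is turned on to the lock (collar past 1.25 rad) (value of joint collar above 1.25 rad).
It fails at once if the gripper or the lid touches a cell (contact force between any of the arm, the fingers, lid and cell0 above 0.3 N or contact force between any of the arm, the fingers, lid and cell1 above 0.3 N or contact force between any of the arm, the fingers, lid and cell2 above 0.3 N).
It fails at once if the spectacle case or the dome tray is shifted by more than 20 mm (distance of any of spec_case, dome_tray from where it was at the start of the episode above 0.02 m).
It fails at once if the charging dock is knocked or pressed (contact force between any of the arm, the fingers, lid, sweeper and dock above 2 N).
It also fails if it takes over 67 s, if anything falls off the work surface, if the arm or the gripper's body presses on something with over 40 N, if the wrist force passes 120 N, or if a joint passes its speed limit or range.

ROBOT

A 6-joint arm with a two-finger parallel gripper is mounted at the origin on the work surface. World frame = base frame: x ahead of the robot, y to its left, z up, the work surface at z = 0. Lengths are in mm, angles in rad, forces in N, time in s.
With the tool pointing down it reaches from about 350 to 875 mm from the base axis. Payload 4.2 kg.
Tool frame: the origin (TCP) lies at the very end of the fingers, on their centre line; the grasp point (between the pads) lies arm.hold_point_z behind it (arm.hold_point_z is the distance from the TCP to the grasp point, in mm); z points along the fingers, y is the direction in which the jaws open and shut (so a half turn about z gives the same grasp; the last joint's range is limited). The gripper opens to 85 mm and grips with 20 to 120 N. Pads are 22 mm wide; open, the fingers measure 114 mm over their backs; the gripper's body (76 mm by 85 mm) begins 54 mm behind the grasp point. The pads swing forward as they close: fully open they stand 13 mm farther back than shut.
Start: joints at [1.43, 0.385, 0.008, 0, -1.194, -0.259], TCP at [243.238, 575.703, 231.312] pointing down, gripper open.
Joint ranges: [-3.14, 3.14], [-1.21, 2.06], [-1.07, 1.41], [-3.16, 2.05], [-2.99, -0.16], [-3.1, 3.1]. Speed limits (rad/s): [2.79, 2.79, 3.14, 3.14, 3.14, 3.14].

INTERFACE

Orientations are given as a unit quaternion [x, y, z, w].
In Python, from bench import arm gives the robot as it stands.
- The arm moves only by the tool step_arm, never from a script. Its argument "series" is a list of rows, each a list of 6 numbers: the shift along the world's x, y, z scaled (see below), then the turn, a rotation vector about the world's x, y, z scaled (see below). A call has 1 to 12 rows; each row is the pose to reach, as a shift and turn from the pose commanded when the call began; what a row does not reach only later rows make up. The controller multiplies each number of a shift by 400 mm and each number of a turn by pi/2 rad. A row lasts 1/12 s, in which the tool goes at most 41.7 mm and 7.16 degrees, less where a joint would pass 70% of its speed; a pose out of reach is approached as far as the arm can. A call with a number of a shift or a turn outside -1 to 1 is refused whole. A call with a gripper value outside its range is refused whole. "jaw" is the opening, from -1 (shut) to 1 (fully open), set as the call begins (left out, the last holds). The fingers move at their own pace and stop on an object; the grip force is fixed at half the most. Time passes only in rows, so rows that repeat a pose let the fingers close. It gives the time, the measured TCP pose, the force and the opening at its end, in the units of the state.
- arm.read_state(): the state, without advancing time (a new reading comes with each control period).
- arm.get_image(name): name is "scene" or "top" or "wrist"; returns a dict with "image" (400x640x3 uint8, red, green, blue), "camera_matrix" (3x3 intrinsics, pixels), "world_from_camera" (4x4, takes a point from camera to world coordinates). Camera axes: x right, y up, looking along -z (the intrinsics and any distortion apply to the point x, -y, -z); pixel columns grow to the right and rows downward; lengths in mm; the calibration is good to about 2 mm. The wrist camera is an equidistant fisheye: a pixel r from the principal point sees the ray r / f radians off the axis. A picture is of the moment at which its call begins. There is no depth.
- arm.job_done(): hands the job in, once; it reports no verdict.
The state is a dict: "clock": time; "joints": joint angles; "joint_vel": joint speeds; "joint_efforts": joint torques, N m; "position": TCP position; "ee_rot": TCP orientation; "contact_force": force on the tool from outside, world axes, zero at the start; "wrist_torque": the same for the moment, N m; "gripper_width": finger opening in mm.
Only numpy, scipy, OpenCV 4.12 (cv2) and the standard library are available. Lean on these libraries where they do the work, as an engineer would, in place of code of your own. Each camera call takes 0.05 s, during which the arm holds its last target.

## Working session

There is one attempt and no reset: what is moved stays moved. The work goes in short steps, Python scripts to look and compute and a tool call to move; the robot and the scene stay as the last step left them, time stands still between calls to the robot, and variables do not carry over. Pictures are saved under pics/ and viewed, and the job is handed in when it is done.

Besides the shell and the picture viewer there is one more tool, called after ">>>" as name(argument=value, ...) on one line, values as JSON. step_arm: Moves the arm, as the interface text tells. Shifts and turns lie within -1 to 1; 1 stands for 400 mm of shift or pi/2 rad of turn. Its arguments: {"type":"object","properties":{"series":{"type":"array","items":{"type":"array","items":{"type":"number","minimum":-1,"maximum":1}}},"jaw":{"type":"number"}},"required":["series"]}

```bash
mkdir -p pics; ls
python3 - <<'E'
from bench import arm
import cv2,numpy as np,json
s=arm.read_state();print(s);print(arm.hold_point_z)
cal={}
for n in ['scene','top','wrist']:
    d=arm.get_image(n);cv2.imwrite(f'pics/{n}0.png',d['image'][:,:,::-1])
    cal[n]=dict(K=np.array(d['camera_matrix']).tolist(),T=np.array(d['world_from_camera']).tolist());print(n,cal[n], [k for k in d])
json.dump(cal,open('cal0.json','w'))
E
```

```text
pics
{'clock': 0.0, 'joints': array([ 1.42959475e+00,  3.85540995e-01,  6.61849442e-03, -4.97927751e-04,
       -1.19398540e+00, -2.58623234e-01]), 'joint_vel': array([-0.00071383, -0.00092097,  0.00018812, -0.00053097,  0.00021854,
        0.00038434]), 'joint_efforts': array([ 1.18432778e-03, -3.92282474e+01,  1.88405067e+01,  4.18628007e+00,
       -4.67404825e-03,  6.70877327e-06]), 'position': array([243.02757647, 575.18007912, 230.22826004]), 'ee_rot': array([ 9.80065159e-01, -1.98673389e-01, -1.69051353e-04,  1.06754310e-03]), 'contact_force': array([ 0.24606041,  0.27910087, -0.67814523]), 'wrist_torque': array([ 0.01214147, -0.01604515,  0.0237107 ]), 'gripper_width': 85.21615603523693}
18.700000000000003
scene {'K': [[371.34821179022487, 0.0, 313.2946829837154], [0.0, 371.34821179022487, 199.03763976645868], [0.0, 0.0, 1.0]], 'T': [[-0.6491548397000606, -0.5510069835483595, 0.5243942201959577, 1032.2070710651385], [0.7606317948967896, -0.4646892565018718, 0.453324571895045, 415.388386977273], [-0.0061046446315016715, 0.6931487567417802, 0.7207687107118674, 648.248224601029]
[... 280 characters left out ...]
3], [-0.9995794475562945, 0.028952883337684216, -0.0016305120322476284, 30.146602335440544], [0.0034539306236099237, 0.17469442626321768, 0.9846166400157029, 1026.7292105365225], [0.0, 0.0, 0.0, 1.0]]} ['image', 'camera_matrix', 'world_from_camera']
wrist {'K': [[309.70691628693146, 0.0, 318.1507961175375], [0.0, 309.70691628693146, 191.93618992684338], [0.0, 0.0, 1.0]], 'T': [[-0.39053529405930687, 0.8762349063300023, 0.2823022724365894, 315.02912269873], [-0.9205851573896146, -0.3724746396959807, -0.1174121406724512, 544.8546605894699], [0.0022698211270449154, -0.305736866786132, 0.9521133420973835, 372.34861488765625], [0.0, 0.0, 0.0, 1.0]]} ['image', 'camera_matrix', 'world_from_camera']
```

View pics/scene0.png

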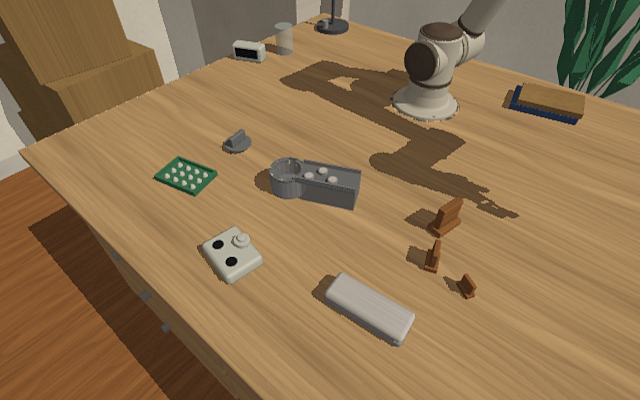

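View pics/top0.png

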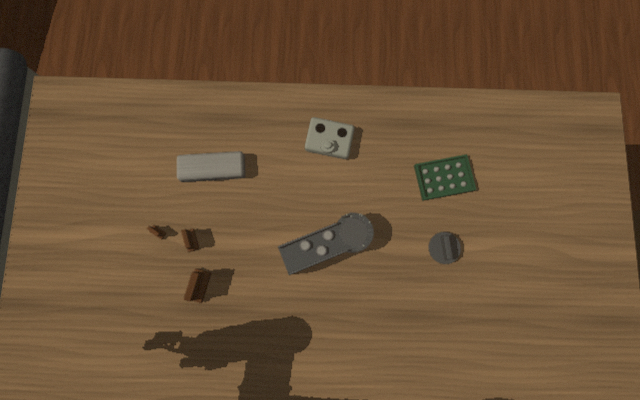

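View pics/wrist0.png

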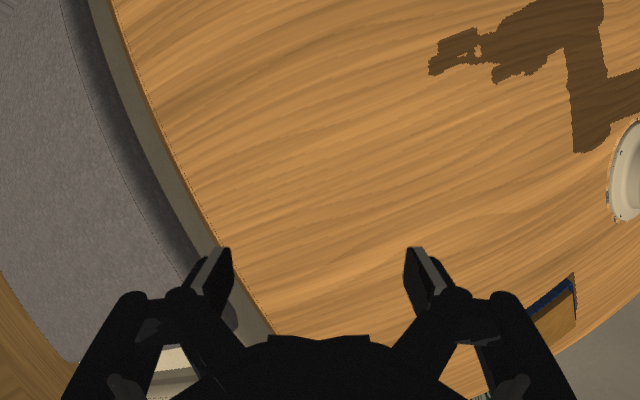

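```bash
cat > h.py <<'E'
import json,numpy as np,cv2
C=json.load(open('cal0.json'))
def unp(n,u,v,z,cal=None):
    c=(cal or C)[n];K=np.array(c['K']);T=np.array(c['T'])
    a=(u-K[0,2])/K[0,0];b=(v-K[1,2])/K[1,1]
    if n=='wrist':
        r=np.hypot(a,b);s=np.sinc(r/np.pi)
        d=np.array([a*s,-b*s,-np.cos(r)])
    else: d=np.array([a,-b,-1.])
    d=T[:3,:3]@d;o=T[:3,3];return o+d*(z-o[2])/d[2]
def proj(n,p,cal=None):
    c=(cal or C)[n];K=np.array(c['K']);T=np.array(c['T'])
    q=T[:3,:3].T@(np.array(p,float)-T[:3,3]);x,y,w=q[0],-q[1],-q[2]
    if n=='wrist':
        rr=np.hypot(x,y);t=np.arctan2(rr,w);return np.array([K[0,2]+K[0,0]*t*x/rr,K[1,2]+K[1,1]*t*y/rr])
    return np.array([K[0,2]+K[0,0]*x/w,K[1,2]+K[1,1]*y/w])
def crop(src,dst,u0,v0,u1,v1,k):
    im=cv2.imread(src)[v0:v1,u0:u1];im=cv2.resize(im,None,fx=k,fy=k,interpolation=cv2.INTER_CUBIC)
    for u in range((u0//10+1)*10,u1,10):
        cv2.line(im,((u-u0)*k+k//2,0),((u-u0)*k+k//2,6 if u%50 else 15),(0,0,255),1)
        cv2.putText(im,str(u),((u-u0)*k-8,24),0,.35,(0,0,255),1)
    for v in range((v0//10+1)*10,v1,10):
        cv2.line(im,(0,(v-v0)*k+k//2),(6,(v-v0)*k+k//2),(0,0,255),1)
        cv2.putText(im,str(v),(8,(v-v0)*k+k//2+4),0,.35,(0,0,255),1)
    cv2.imwrite(dst,im)
E
python3 - <<'E'
from h import *
crop('pics/top0.png','pics/c_sw.png',140,215,220,310,6)
crop('pics/top0.png','pics/c_cad.png',270,205,385,280,6)
crop('pics/scene0.png','pics/c_sw2.png',415,190,485,305,5)
crop('pics/top0.png','pics/c_lid.png',415,220,475,275,8)
E
```

```text
(no output)
```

View pics/c_sw.png

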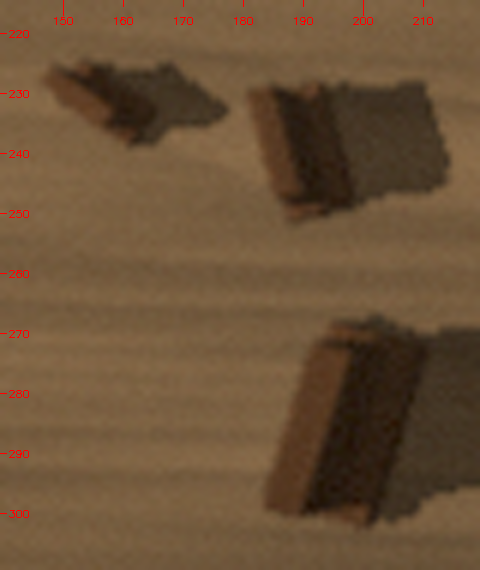

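View pics/c_sw2.png

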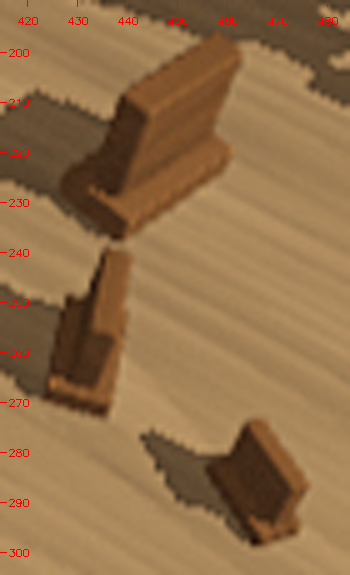

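View pics/c_cad.png

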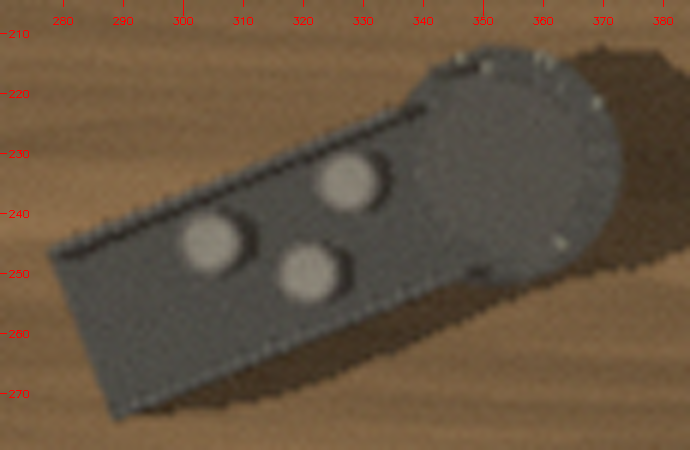

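View pics/c_lid.png

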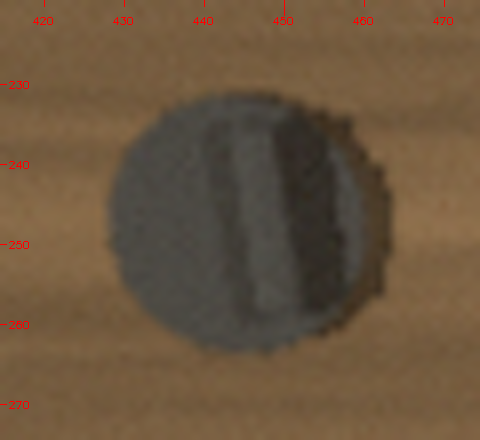

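Run:
```python
from h import *
crop('pics/scene0.png','pics/c_cad2.png',260,145,370,215,7)
crop('pics/scene0.png','pics/c_lid2.png',210,120,265,165,10)
# sweeper mid foot length estimates
for a,b in [((181,229),(187,250)),((147,226),(160,238)),((193,271),(184,300))]:
    print(np.linalg.norm(unp('top',*a,40)-unp('top',*b,40)))
for a,b in [((424,269),(436,272)),((438,239),(424,269))]:
    print(unp('scene',*a,12),unp('scene',*b,12))
```

```text
50.79422613819856
42.03610292203712
66.28730474376113
[574.24278794 311.71639672  12.        ] [565.0926841  333.40295069  12.        ]
[487.1704449  297.39313551  12.        ] [574.24278794 311.71639672  12.        ]
```

View pics/c_cad2.png

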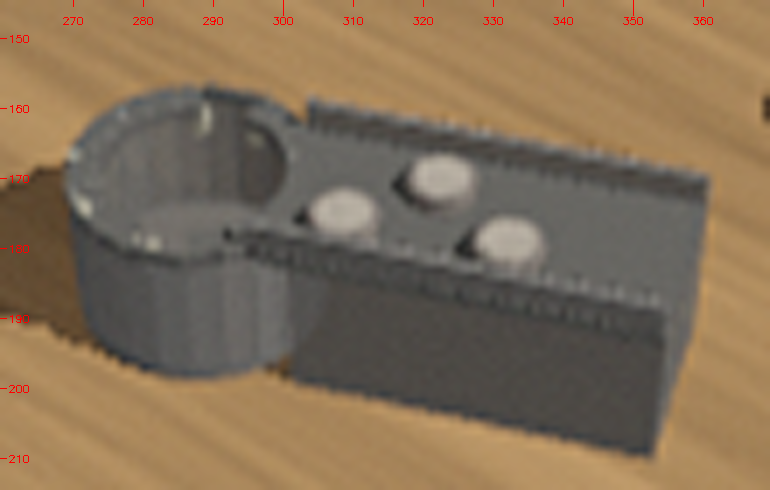

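View pics/c_lid2.png

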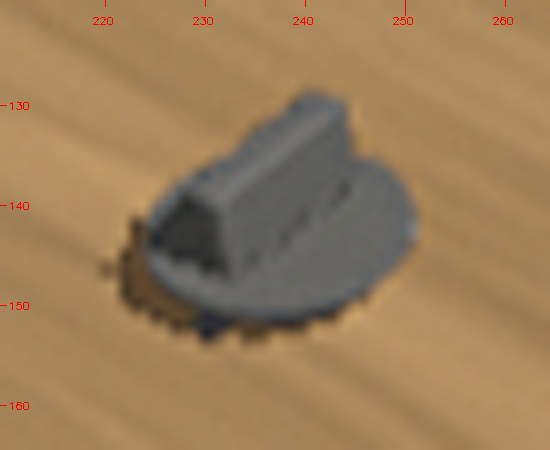

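```bash
cat > fit0.py <<'E'
from h import *
from scipy.optimize import least_squares
def W(p,l):
    c,s=np.cos(p[2]),np.sin(p[2]);return np.array([p[0]+c*l[0]-s*l[1],p[1]+s*l[0]+c*l[1],l[2]])
def fit(obs,p0,ex=None,cal=None):
    def f(p):
        r=[]
        for cam,l,uv in obs:
            q=proj(cam,W(p,l),cal)-np.array([uv[0] if uv[0] is not None else 0,uv[1] if uv[1] is not None else 0])
            r+=[q[0] if uv[0] is not None else 0,q[1] if uv[1] is not None else 0]
        if ex: r+=ex(p)
        return np.array(r)
    s=least_squares(f,p0,loss='soft_l1');return s.x,f(s.x)
if __name__=='__main__':
    th=np.linspace(0,2*np.pi,73)
    def circ(p,cam,R,z):
        return np.array([proj(cam,[p[0]+R*np.cos(t),p[1]+R*np.sin(t),z]) for t in th])
    for cams in (['top'],['scene'],['top','scene']):
        ob=[('top',(34,172,72),(278,247)),('top',(-34,172,72),(289,274)),('scene',(34,172,72),(354.6,188)),('scene',(-34,172,72),(361,170.4)),('scene',(34,172,0),(353.3,210.3))]
        ob=[o for o in ob if o[0] in cams]
        def ex(p):
            r=[]
            if 'top' in cams:
                c=circ(p,'top',44,60); r+=[c[:,0].max()-373,c[:,1].min()-212]
            if 'scene' in cams:
                c=circ(p,'scene',44,60); r+=[c[:,0].min()-269.3,c[:,1].min()-156.7]
            return r
        x,r=fit(ob,[500,-50,.4],ex);print('caddy',cams,x.round(3),r.round(1))
    p=x
    for nm,u,v in [('a',327.5,235),('b',304.5,244.5),('c',320.5,249.5)]:
        q=unp('top',u,v,67.7)-[p[0],p[1],0];c,s=np.cos(p[2]),np.sin(p[2]);print(nm,c*q[0]+s*q[1],-s*q[0]+c*q[1])
    # lid: flange circle top z=16 R38
    for cams in (['top'],['scene'],['top','scene']):
        def ex(p):
            r=[]
            if 'top' in cams:
                c=circ(p,'top',38,16); r+=[c[:,0].min()-428.3,c[:,1].min()-231,c[:,1].max()-263]
            if 'scene' in cams:
                c=circ(p,'scene',38,16); r+=[c[:,0].min()-224.3,c[:,0].max()-251.5,]
            return r
        # bar top corners
        ob=[('top',(0,0,44),(448.5,247.5)),('scene',(28,7,44),(244.3,130.0))]
        ob=[('scene',(28,7,44),(232,139)),('scene',(-28,7,44),(244.3,130.3)),('top',(28,0,44),(445.7,235.7)),('top',(-28,0,44),(450,259))]
        ob=[o for o in ob if o[0] in cams]
        x,r=fit(ob,[450,-290,0],ex);print('lid',cams,x.round(3),r.round(1))
E
python3 fit0.py
```

```text
caddy ['top'] [ 5.68873e+02 -6.81830e+01  4.26000e-01] [-0.6 -0.7  0.   1.1  0.5 -0.2]
caddy ['scene'] [ 5.66654e+02 -6.83200e+01  4.10000e-01] [ 0.5  0.7  0.4 -1.3 -0.5  0.3 -0.5 -0.3]
caddy ['top', 'scene'] [ 5.68154e+02 -6.81230e+01  4.21000e-01] [-0.7 -0.7 -0.2  1.1  0.5  0.6  0.1 -1.5 -0.5  0.1  0.5  0.1 -0.9  0.1]
a 14.827667929974263 59.155303085205475
b 14.892896018253907 114.76387985891115
c -8.954325832423848 86.08290140465533
lid ['top'] [ 5.41061e+02 -2.84749e+02  1.53000e-01] [ 0.1 -1.2  0.2 -0.1 -0.3  0.3  0.8]
lid ['scene'] [ 539.938 -285.216  -87.788] [-0.2  0.9  0.4 -1.1 -0.3  0.1]
lid ['top', 'scene'] [ 5.40783e+02 -2.84621e+02  1.61000e-01] [-0.5  1.1  0.4 -0.8 -0.1 -1.1  0.2  0.  -0.3  0.4  0.9 -0.4  0.1]
```

Run:
```python
from fit0 import *
ob=[('top',(22,0,52),(183.3,230)),('top',(-22,0,52),(188.6,248.3)),('scene',(22,6,52),(438,257.4)),('scene',(22,-6,52),(433.4,256.8)),('scene',(-22,0,52),(438.6,240)),('scene',(25,13,0),(436,272.8)),('scene',(25,-13,0),(424,269.5))]
for c in (['top'],['scene'],['top','scene']):
    x,r=fit([o for o in ob if o[0] in c],[520,310,0.2]);print(c,x.round(3),r.round(1))
sw=x
cad=[568.2,-68.1,.421];lid=[540.8,-284.6,.161]
im=cv2.imread('pics/top0.png');im2=cv2.imread('pics/scene0.png')
for nm,I in(('top',im),('scene',im2)):
    I=cv2.resize(I,None,fx=4,fy=4,interpolation=cv2.INTER_CUBIC)
    def poly(p,pts,col=(0,255,255)):
        q=np.array([proj(nm,W(p,l)) for l in pts]);cv2.polylines(I,[((q+.5)*4).round().astype(int)],True,col,1)
    box=lambda a,b,z:[(a,b,z),(-a,b,z),(-a,-b,z),(a,-b,z)]
    for z in(0,12): poly(sw,box(25,13,z))
    poly(sw,box(22,6,52),(0,0,255))
    t=np.linspace(0,6.28,60)
    poly(cad,[(31.5*np.cos(a),31.5*np.sin(a),60) for a in t]);poly(cad,[(44*np.cos(a),44*np.sin(a),60) for a in t])
    poly(cad,[(30,30,60),(30,172,60),(-30,172,60),(-30,30,60)]);poly(cad,[(34,30,72),(34,172,72),(-34,172,72),(-34,30,72)])
    poly(cad,[(41,0,60),(31,0,60)],(0,0,255))
    a=-np.pi/4;poly(cad,[(44*np.cos(a),44*np.sin(a),60),(40*np.cos(a),40*np.sin(a),60)],(255,0,255))
    poly(lid,box(28,7,44),(0,0,255));poly(lid,[(38*np.cos(a),38*np.sin(a),16) for a in t])
    if nm=='top':
        cv2.imwrite('pics/ov1.png',I[205*4:285*4,270*4:470*4]);cv2.imwrite('pics/ov2.png',I[215*4:310*4,140*4:220*4])
    else: cv2.imwrite('pics/ov3.png',I[120*4:215*4,205*4:370*4]);cv2.imwrite('pics/ov4.png',I[190*4:300*4,400*4:490*4])
```

```text
['top'] [5.40259e+02 3.12059e+02 3.57000e-01] [-0. -0.  0.  0.]
['scene'] [5.41806e+02 3.13926e+02 3.55000e-01] [ 1.  -0.2 -0.7 -1.4  0.1 -0.7  0.3  1.4 -0.7  1. ]
['top', 'scene'] [5.40941e+02 3.13202e+02 3.62000e-01] [-0.5 -0.3 -0.4 -0.3  1.  -0.7 -0.7 -1.8 -0.1 -1.2  0.2  1.  -0.7  0.6]
```

View pics/ov1.png

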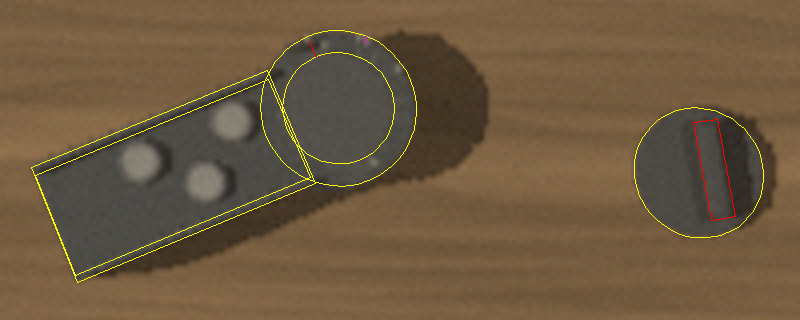

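View pics/ov3.png

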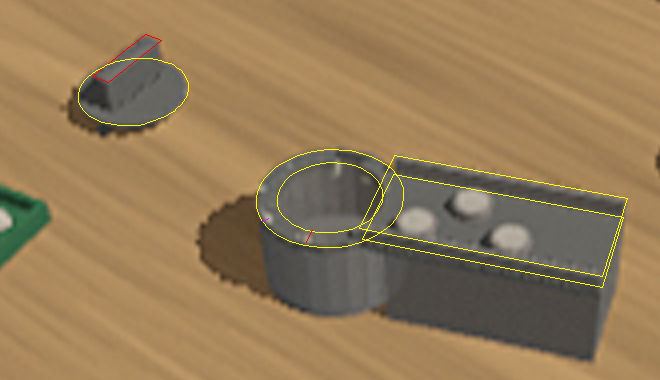

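View pics/ov2.png

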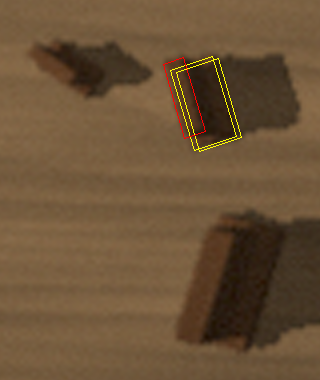

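View pics/ov4.png

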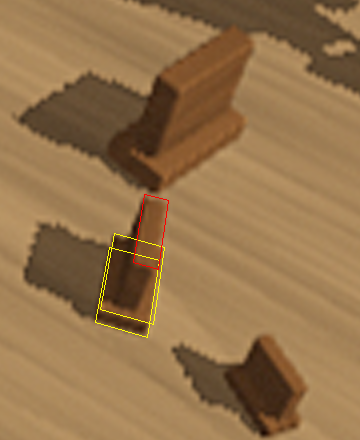

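Candidates for the sweeper in the top view are small (155,232), middle (190,240) and large (197,286). By scale the middle one's fin is about 44 mm wide, against about 33 and 70 mm for the others, so the middle one is meant. The crops show this, and the lid is at (447,247). I'll approach it now.

>>> step_arm(series=[[0.7445,-0.6567,-0.2,0,0,-0.7576],[0.7445,-0.6567,-0.2,0,0,-0.7576],[0.7445,-0.6567,-0.2,0,0,-0.7576],[0.7445,-0.6567,-0.2,0,0,-0.7576],[0.7445,-0.6567,-0.2,0,0,-0.7576],[0.7445,-0.6567,-0.2,0,0,-0.7576],[0.7445,-0.6567,-0.2,0,0,-0.7576],[0.7445,-0.6567,-0.2,0,0,-0.7576],[0.7445,-0.6567,-0.2,0,0,-0.7576],[0.7445,-0.6567,-0.2,0,0,-0.7576],[0.7445,-0.6567,-0.2,0,0,-0.7576],[0.7445,-0.6567,-0.2,0,0,-0.7576]], jaw=0.1)

```text
clock: 1.15
position: [541.8, 311.2, 150.1]
ee_rot: [-0.699, 0.715, 0.0, -0.001]
contact_force: [0.2, 0.4, -0.7]
gripper_width: 47.1
```

>>> step_arm(series=[[0,0,0,0,0,-0.7576],[0,0,0,0,0,-0.7576],[0,0,0,0,0,-0.7576],[0,0,0,0,0,-0.7576],[0,0,0,0,0,-0.7576],[0,0,0,0,0,-0.7576],[0,0,0,0,0,-0.7576],[0,0,0,0,0,-0.7576],[0,0,0,0,0,-0.7576],[0,0,0,0,0,-0.7576],[0,0,0,0,0,-0.7576],[0,0,0,0,0,-0.7576]])

```text
clock: 2.15
position: [540.3, 314.0, 151.6]
ee_rot: [-0.182, 0.983, 0.0, 0.0]
contact_force: [0.3, 0.0, -0.2]
gripper_width: 46.8
```

```bash
cat >> h.py <<'E'
def shot(n,name):
    from bench import arm
    d=arm.get_image(n);cv2.imwrite(f'pics/{name}.png',d['image'][:,:,::-1])
    cal={n:dict(K=np.array(d['camera_matrix']).tolist(),T=np.array(d['world_from_camera']).tolist())}
    json.dump(cal,open(f'pics/{name}.json','w'));return cal
def st():
    from bench import arm
    s=arm.read_state();q=s['ee_rot']
    from scipy.spatial.transform import Rotation as R
    m=R.from_quat(q).as_matrix()
    print(round(s['clock'],2),s['position'].round(1),'jaw ang',np.arctan2(m[1,1],m[0,1]).round(4),'zax',m[:,2].round(4),'j',np.round(s['joints'],2),'F',np.round(s['contact_force'],1),'w',round(s['gripper_width'],1))
E
python3 - <<'E'
from h import *
st();shot('wrist','w1')
E
```

```text
2.15 [540.3 314.  151.6] jaw ang 1.9364 zax [ 2.e-04  4.e-04 -1.e+00] j [ 0.78  0.45 -0.1  -0.   -1.02 -1.99] F [ 0.3  0.  -0.2] w 46.8
```

View pics/w1.png

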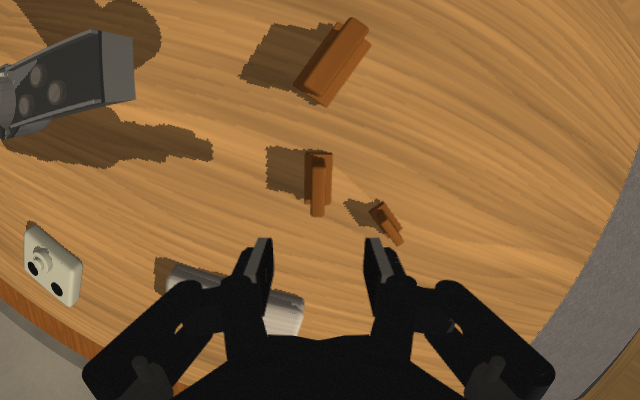

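Run:
```python
from h import *
crop('pics/w1.png','pics/c_w1.png',290,140,350,225,9)
```

```text
(no output)
```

View pics/c_w1.png

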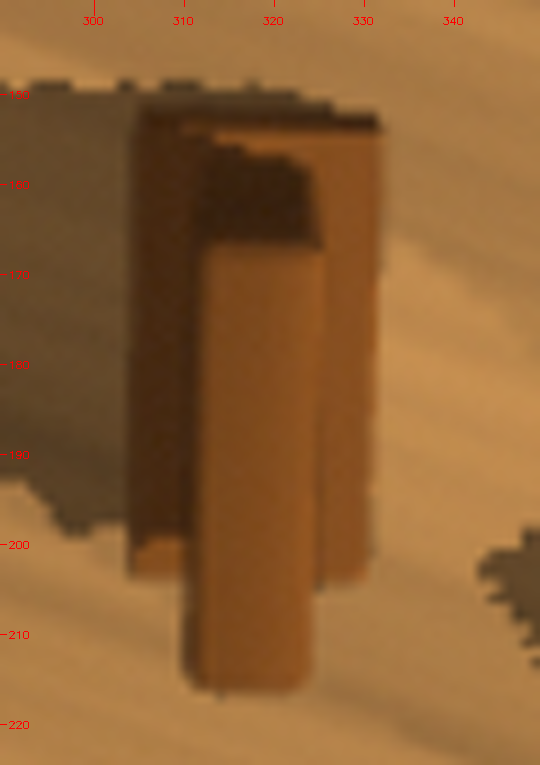

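Run:
```python
from fit0 import *
cal=json.load(open('pics/w1.json'))
for s in (1,-1):
  ob=[('wrist',(22*a*s,6*b*s,52),uv) for a,b,uv in [(-1,1,(325.5,167.5)),(-1,-1,(312,167.5)),(1,1,(323.5,216)),(1,-1,(311,216))]]
  ob+=[('wrist',(25*a*s,13*b*s,12),uv) for a,b,uv in [(-1,1,(331.7,154)),(-1,-1,(305,153)),(1,1,(330,204)),(1,-1,(304,203.5))]]
  x,r=fit(ob,[541,313,.36],cal=cal);print(x.round(3),r.round(1))
```

```text
[5.39819e+02 3.13327e+02 3.35000e-01] [ 0.6 -1.1 -0.9 -1.5  0.7  1.3 -1.1  1.   1.  -0.3 -0.5 -0.1  0.5  0.6
 -0.3  0.3]
[539.819 313.327  -2.806] [ 0.6 -1.1 -0.9 -1.5  0.7  1.3 -1.1  1.   1.  -0.3 -0.5 -0.1  0.5  0.6
 -0.3  0.3]
```

>>> step_arm(series=[[0,0,-0.1,0,0,-0.013],[0,0,-0.2,0,0,-0.013],[0,0,-0.25,0,0,-0.013],[0,0,-0.29,0,0,-0.013],[0,0,-0.31,0,0,-0.013],[0,0,-0.325,0,0,-0.013],[0,0,-0.325,0,0,-0.013],[0,0,-0.325,0,0,-0.013]])

```text
clock: 2.87
position: [541.5, 313.6, 22.2]
ee_rot: [-0.17, 0.985, 0.0, 0.001]
contact_force: [0.2, -0.1, -0.3]
gripper_width: 47.2
```

>>> step_arm(series=[[0,0,0,0,0,0],[0,0,0,0,0,0],[0,0,0,0,0,0],[0,0,0,0,0,0],[0,0,0,0,0,0],[0,0,0,0,0,0],[0,0,0,0,0,0],[0,0,0,0,0,0]], jaw=-1)

```text
clock: 3.53
position: [541.6, 313.5, 22.5]
ee_rot: [-0.17, 0.985, 0.0, 0.001]
contact_force: [-0.2, 0.2, 5.7]
gripper_width: 11.3
```

Run:
```python
from h import *
st();shot('wrist','w2')
crop('pics/w2.png','pics/c_w2.png',200,120,440,300,3)
```

```text
3.53 [541.6 313.5  22.5] jaw ang 1.9125 zax [ 0.0015  0.0011 -1.    ] j [ 0.78  0.59 -0.22  0.   -0.75 -2.01] F [-0.2  0.2  5.7] w 11.3
```

View pics/c_w2.png

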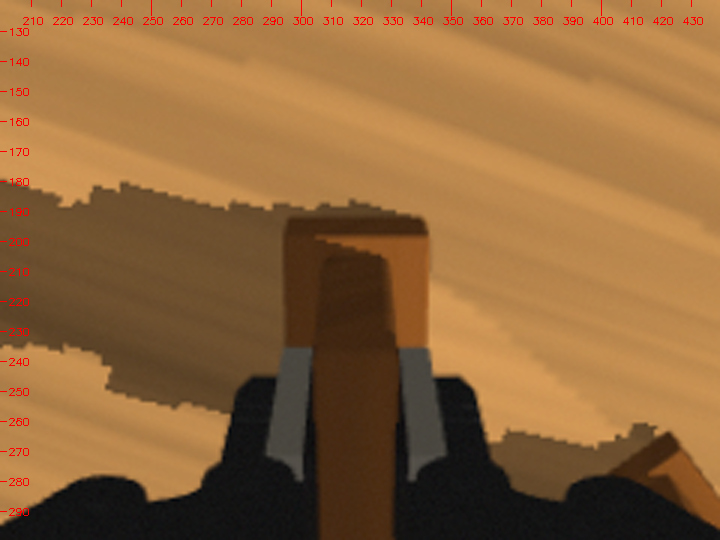

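Run:
```python
from h import *
cal=json.load(open('pics/w2.json'))
for u,v,z in[(318.5,198,12),(318.5,192,0)]:
    p=unp('wrist',u,v,z,cal); d=p[:2]-[541.6,313.5];a=.342
    print(p,'along',d@[np.cos(a),np.sin(a)],'across',d@[-np.sin(a),np.cos(a)])
c,s=np.cos(.421),np.sin(.421)
for x,y in[(0,155),(0,18),(0,175)]: print(568.2+c*x-s*y,-68.1+s*x+c*y)
```

```text
[516.70124774 304.72335022  12.        ] along -26.40020309939994 across 0.08198549958205413
[ 5.17257272e+02  3.04938352e+02 -2.84217094e-14] along -25.804275319731637 across 0.09806100503538377
504.85563261503887 73.3655121243304
560.8438799165853 -51.67174697911001
496.68216585568905 91.61912659198592
```

>>> step_arm(series=[[0,0,0.08,0,0,0],[0,0,0.18,0,0,0],[0,0,0.2675,0,0,0],[-0.02,-0.1,0.2675,0,0,0.025],[-0.04,-0.2,0.2675,0,0,0.05],[-0.06,-0.3,0.2675,0,0,0.05],[-0.075,-0.4,0.2675,0,0,0.05],[-0.085,-0.5,0.2675,0,0,0.05],[-0.0916,-0.56,0.2675,0,0,0.05],[-0.0916,-0.5947,0.2675,0,0,0.05],[-0.0916,-0.5947,0.2675,0,0,0.05],[-0.0916,-0.5947,0.2675,0,0,0.05]])

```text
clock: 4.58
position: [504.1, 74.4, 128.1]
ee_rot: [-0.207, 0.978, 0.0, -0.0]
contact_force: [-0.3, -0.3, -0.2]
gripper_width: 11.0
```

Run:
```python
from h import *
st();shot('wrist','w3');shot('top','t3')
crop('pics/t3.png','pics/c_t3.png',250,195,390,285,5)
```

```text
4.58 [504.1  74.4 128.1] jaw ang 1.9888 zax [-4.e-04  0.e+00 -1.e+00] j [ 0.47  0.3  -0.42 -0.   -0.86 -1.62] F [-0.3 -0.3 -0.2] w 11.0
```

View pics/w3.png

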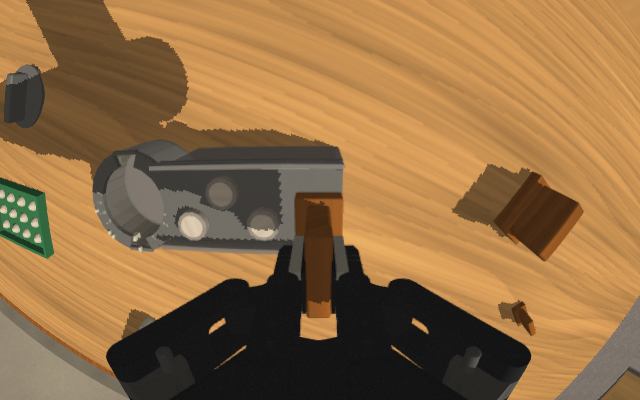

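View pics/c_t3.png

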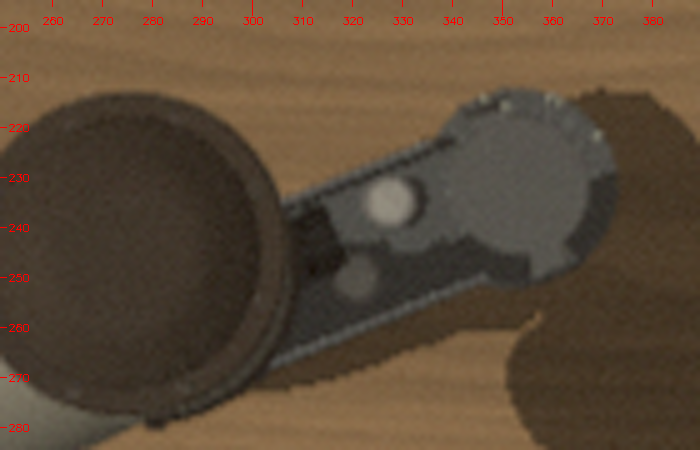

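Run:
```python
from h import *
crop('pics/w3.png','pics/c_w3.png',85,135,355,265,3)
from fit0 import W
cal=json.load(open('pics/w3.json'))
I=cv2.resize(cv2.imread('pics/w3.png'),None,fx=3,fy=3,interpolation=cv2.INTER_CUBIC)
cad=[568.2,-68.1,.421]
t=np.linspace(0,6.28,60)
def line(pts):
    q=np.array([proj('wrist',W(cad,l),cal) for l in pts]);cv2.polylines(I,[((q+.5)*3).round().astype(int)],False,(0,255,255),1)
for R in(31.5,44): line([(R*np.cos(a),R*np.sin(a),60) for a in t])
for x in(-34,-30,30,34):line([(x,y,72) for y in range(40,173,4)])
for x in(-30,30):line([(x,y,60) for y in range(40,173,4)])
line([(-34,172,72),(-30,172,72),(-30,172,60),(30,172,60),(30,172,72),(34,172,72)])
cv2.imwrite('pics/ov_w3.png',I[135*3:265*3,85*3:355*3])
```

```text
(no output)
```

View pics/c_w3.png

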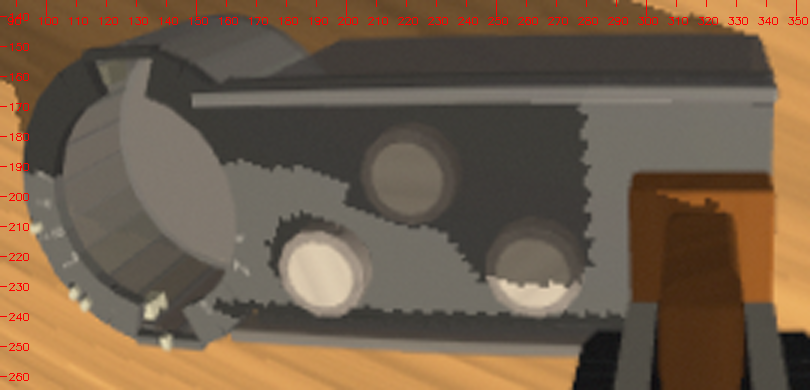

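View pics/ov_w3.png

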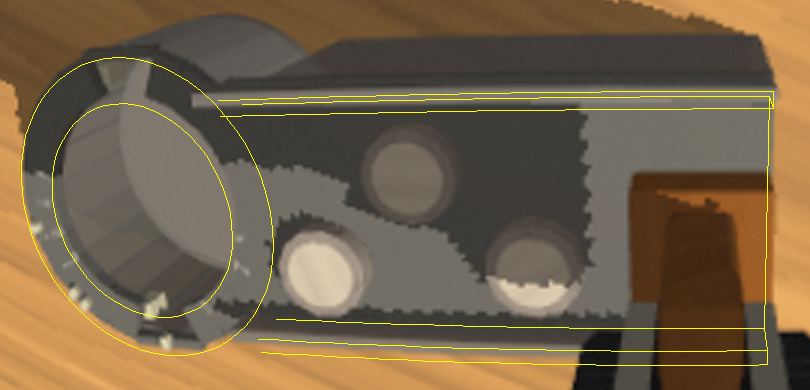

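```bash
cat > fitw3.py <<'E'
from fit0 import *
cal=json.load(open('pics/w3.json'))
ob=[('wrist',(-34,172,72),(343.3,164.3)),('wrist',(-30,172,72),(343.3,168.7)),
('wrist',(-34,59,72),(None,165.8)),('wrist',(-30,59,72),(None,169.7)),
('wrist',(30,103,72),(None,249.3)),('wrist',(34,103,72),(None,253.3)),('wrist',(30,51,72),(None,246.7)),('wrist',(34,51,72),(None,250.7))]
th=np.linspace(0,2*np.pi,121)
def ex(p):
    o=np.array([proj('wrist',[p[0]+44*np.cos(t),p[1]+44*np.sin(t),60],cal) for t in th])
    h=np.array([proj('wrist',[p[0]+31.5*np.cos(t),p[1]+31.5*np.sin(t),60],cal) for t in th])
    return [o[:,0].min()-93.3,h[:,0].min()-105.7,o[:,1].max()-251.,o[:,1].min()-150.3]
x,r=fit(ob,[568.2,-68.1,.421],ex,cal);print(x.round(3),r.round(1))
# sweeper foot top visible end corners, bottom corners
ob=[('wrist',(-25,-13,82-70),(295,198))]
z0=128.1-22.5
obs=[('wrist',(-25,-13,z0+12),(85+632/3,135+190/3)),('wrist',(-25,13,z0+12),(85+771/3,135+190/3)),('wrist',(-25,-13,z0),(85+631/3,135+174/3)),('wrist',(-25,13,z0),(85+770/3,135+174/3))]
y,r=fit(obs,[504,74,.42],cal=cal);print(y.round(3),r.round(1))
d=y[:2]-x[:2];c,s=np.cos(x[2]),np.sin(x[2]);print('sweeper in caddy',c*d[0]+s*d[1],-s*d[0]+c*d[1],y[2]-x[2])
E
python3 fitw3.py
```

```text
[ 5.66053e+02 -6.80350e+01  4.15000e-01] [ 0.6 -0.9  0.5  0.6  0.  -0.9  0.   0.7  0.  -0.2  0.   0.5  0.  -0.4
  0.   0.1 -1.6 -3.7  0.   0.9]
[5.03477e+02 7.41670e+01 4.17000e-01] [-2.   0.8  1.5  0.8 -0.  -0.9  0.1 -0.9]
sweeper in caddy 0.05985123515490187 155.36131410956028 0.0017894335134486794
```

>>> step_arm(series=[[0.0022,0.001,-0.03,0,0,0],[0.0022,0.001,-0.06,0,0,0],[0.0022,0.001,-0.085,0,0,0],[0.0022,0.001,-0.1,0,0,0],[0.0022,0.001,-0.11,0,0,0],[0.0022,0.001,-0.11,0,0,0],[0.0022,0.001,-0.11,0,0,0]])

```text
clock: 5.27
position: [505.5, 75.8, 84.4]
ee_rot: [-0.209, 0.978, -0.0, 0.0]
contact_force: [0.3, 0.0, -1.0]
gripper_width: 11.5
```

Run:
```python
from h import *
st();shot('wrist','w4')
crop('pics/w4.png','pics/c_w4.png',85,125,355,275,3)
```

```text
5.27 [505.5  75.8  84.4] jaw ang 1.9912 zax [ 1.e-04 -1.e-04 -1.e+00] j [ 0.47  0.36 -0.46  0.   -0.75 -1.62] F [ 0.3  0.  -1. ] w 11.5
```

View pics/c_w4.png

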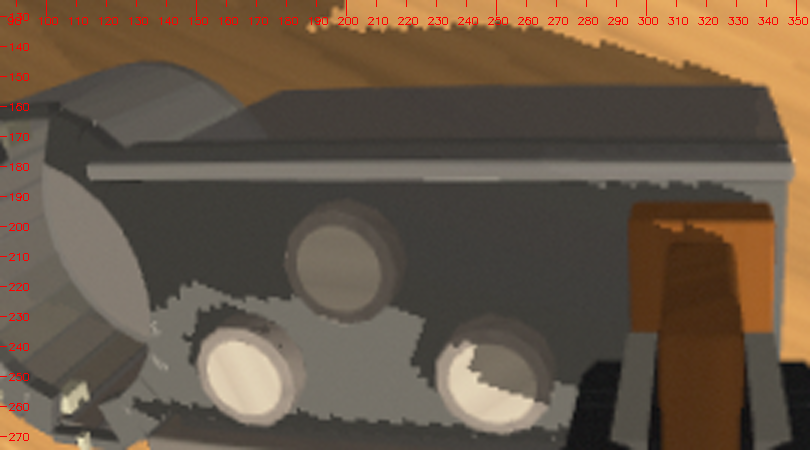

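>>> step_arm(series=[[0.0085,-0.019,0,0,0,0],[0.017,-0.038,0,0,0,0],[0.0255,-0.057,0,0,0,0],[0.034,-0.076,0,0,0,0],[0.0425,-0.095,0,0,0,0],[0.051,-0.114,0,0,0,0],[0.0595,-0.133,0,0,0,0],[0.068,-0.152,0,0,0,0],[0.0765,-0.171,0,0,0,0],[0.085,-0.19,0,0,0,0],[0.0935,-0.209,0,0,0,0],[0.0935,-0.209,0,0,0,0]])

```text
clock: 6.32
position: [543.3, -9.3, 84.2]
ee_rot: [-0.208, 0.978, -0.0, 0.0]
contact_force: [-0.2, 0.9, -1.7]
gripper_width: 11.2
```

Run:
```python
from h import *
st();shot('wrist','w5');shot('scene','s5')
crop('pics/w5.png','pics/c_w5.png',85,125,355,275,3)
crop('pics/s5.png','pics/c_s5.png',240,100,390,215,5)
```

```text
6.32 [543.3  -9.3  84.2] jaw ang 1.9893 zax [ 2.e-04 -2.e-04 -1.e+00] j [ 0.28  0.4  -0.38  0.   -0.78 -1.43] F [-0.2  0.9 -1.7] w 11.2
```

View pics/c_w5.png

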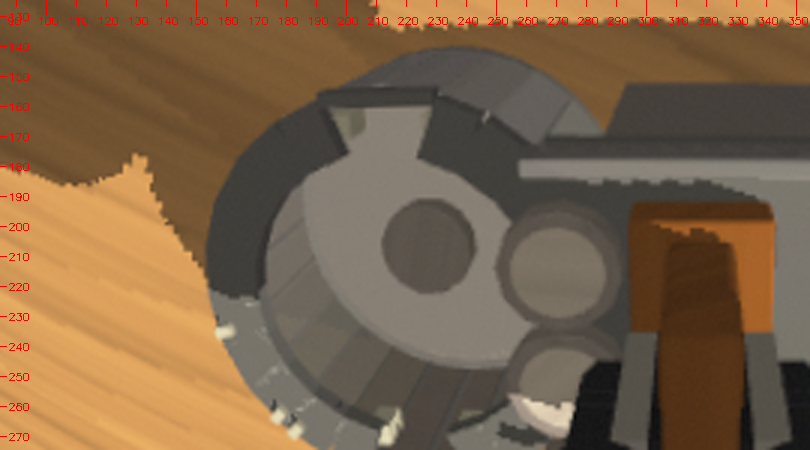

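View pics/c_s5.png

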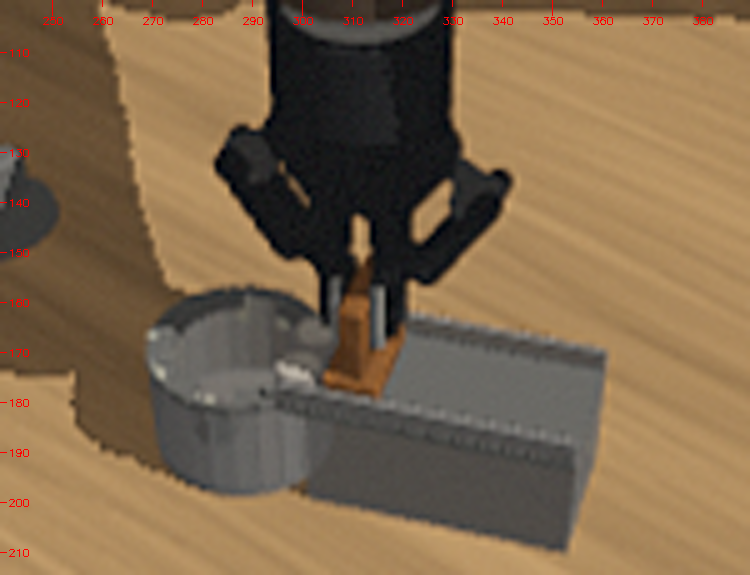

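>>> step_arm(series=[[0.0045,-0.01,0,0,0,0],[0.009,-0.02,0,0,0,0],[0.0135,-0.03,0,0,0,0],[0.018,-0.04,0,0,0,0],[0.0225,-0.05,0,0,0,0],[0.027,-0.06,0,0,0,0],[0.0315,-0.07,0,0,0,0],[0.036,-0.08,0,0,0,0],[0.0405,-0.09,0,0,0,0],[0.0405,-0.09,0,0,0,0]])

```text
clock: 7.25
position: [559.2, -44.8, 84.3]
ee_rot: [-0.208, 0.978, -0.0, 0.0]
contact_force: [0.2, 0.2, -0.3]
gripper_width: 10.9
```

Run:
```python
from h import *
st();shot('wrist','w6');shot('scene','s6')
crop('pics/w6.png','pics/c_w6.png',140,125,400,275,3)
crop('pics/s6.png','pics/c_s6.png',240,100,390,215,5)
```

```text
7.25 [559.2 -44.8  84.3] jaw ang 1.9899 zax [ 1.e-04 -1.e-04 -1.e+00] j [ 0.21  0.43 -0.34  0.   -0.8  -1.36] F [ 0.2  0.2 -0.3] w 10.9
```

View pics/c_w6.png

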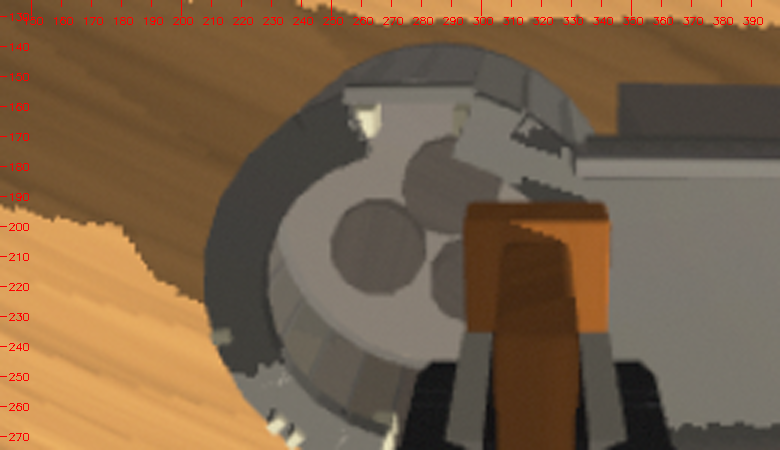

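View pics/c_s6.png

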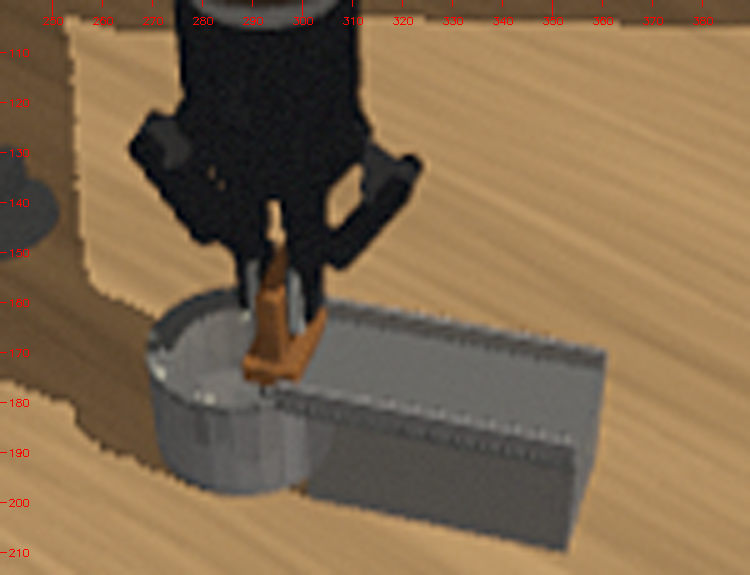

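>>> step_arm(series=[[0,0,0.05,0,0,0],[0,0,0.12,0,0,0],[-0.04,-0.03,0.15,0,0,0],[-0.1,-0.07,0.15,0,0,0],[-0.18,-0.12,0.15,0,0,0],[-0.26,-0.17,0.12,0,0,0],[-0.31,-0.2,0.04,0,0,0],[-0.323,-0.213,-0.05,0,0,0],[-0.323,-0.213,-0.1,0,0,0],[-0.323,-0.213,-0.125,0,0,0],[-0.323,-0.213,-0.125,0,0,0],[-0.323,-0.213,-0.125,0,0,0]])

```text
clock: 8.35
position: [429.7, -129.2, 34.2]
ee_rot: [-0.209, 0.978, -0.0, -0.0]
contact_force: [-0.5, 0.3, 0.0]
gripper_width: 11.5
```

Run:
```python
from h import *
st()
```

```text
8.35 [ 429.7 -129.2   34.2] jaw ang 1.9911 zax [-8.e-04 -2.e-04 -1.e+00] j [ 0.07  0.36 -0.66  0.   -0.56 -1.22] F [-0.5  0.3  0. ] w 11.5
```

Down about 11 mm, watching the force.

>>> step_arm(series=[[0,0,-0.01,0,0,0],[0,0,-0.02,0,0,0],[0,0,-0.025,0,0,0],[0,0,-0.028,0,0,0],[0,0,-0.028,0,0,0],[0,0,-0.028,0,0,0]])

```text
clock: 8.85
position: [429.8, -129.2, 23.3]
ee_rot: [-0.208, 0.978, -0.0, 0.0]
contact_force: [0.6, 0.5, -1.0]
gripper_width: 11.3
```

Run:
```python
from h import *
st()
```

```text
8.85 [ 429.8 -129.2   23.3] jaw ang 1.9907 zax [ 3.e-04  0.e+00 -1.e+00] j [ 0.07  0.38 -0.67  0.   -0.52 -1.22] F [ 0.6  0.5 -1. ] w 11.3
```

>>> step_arm(series=[[0,0,-0.001,0,0,0],[0,0,-0.002,0,0,0],[0,0,-0.003,0,0,0],[0,0,-0.003,0,0,0]])

```text
clock: 9.18
position: [429.8, -129.3, 22.4]
ee_rot: [-0.208, 0.978, -0.0, 0.0]
contact_force: [-2.3, -0.4, 4.9]
gripper_width: 10.8
```

>>> step_arm(series=[[0,0,0,0,0,0],[0,0,0,0,0,0],[0,0,0,0,0,0],[0,0,0,0,0,0],[0,0,0.03,0,0,0],[0,0,0.1,0,0,0],[0,0,0.2,0,0,0],[0,0,0.29,0,0,0],[0,0,0.29,0,0,0]], jaw=0.1)

```text
clock: 9.93
position: [434.4, -129.6, 144.6]
ee_rot: [-0.209, 0.978, -0.002, 0.007]
contact_force: [0.9, -0.6, -0.3]
gripper_width: 47.1
```

Run:
```python
from h import *
st();shot('wrist','w7')
```

```text
9.93 [ 434.4 -129.6  144.6] jaw ang 1.9925 zax [ 0.0147 -0.0011 -0.9999] j [ 0.07  0.18 -0.53  0.   -0.85 -1.22] F [ 0.9 -0.6 -0.3] w 47.1
```

View pics/w7.png

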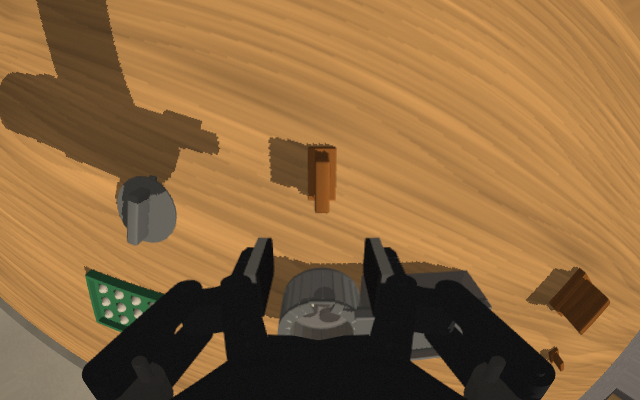

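>>> step_arm(series=[[0.07,-0.1,0,0,0,-0.08],[0.14,-0.2,0,0,0,-0.166],[0.21,-0.29,0,0,0,-0.166],[0.26,-0.36,0,0,0,-0.166],[0.2775,-0.388,0,0,0,-0.166],[0.2775,-0.388,0,0,0,-0.166],[0.2775,-0.388,0,0,0,-0.166]])

```text
clock: 10.57
position: [539.9, -285.1, 135.2]
ee_rot: [-0.078, 0.997, 0.001, -0.002]
contact_force: [-0.6, 0.2, -1.3]
gripper_width: 47.0
```

Run:
```python
from h import *
st();shot('wrist','w8');shot('top','t8')
crop('pics/w8.png','pics/c_w8.png',250,110,400,250,5)
crop('pics/t8.png','pics/c_t8.png',280,195,480,345,4)
```

```text
10.57 [ 539.9 -285.1  135.2] jaw ang 1.7274 zax [-0.0039  0.0016 -1.    ] j [-0.22  0.44 -0.16 -0.   -0.98 -1.19] F [-0.6  0.2 -1.3] w 47.0
```

View pics/c_w8.png

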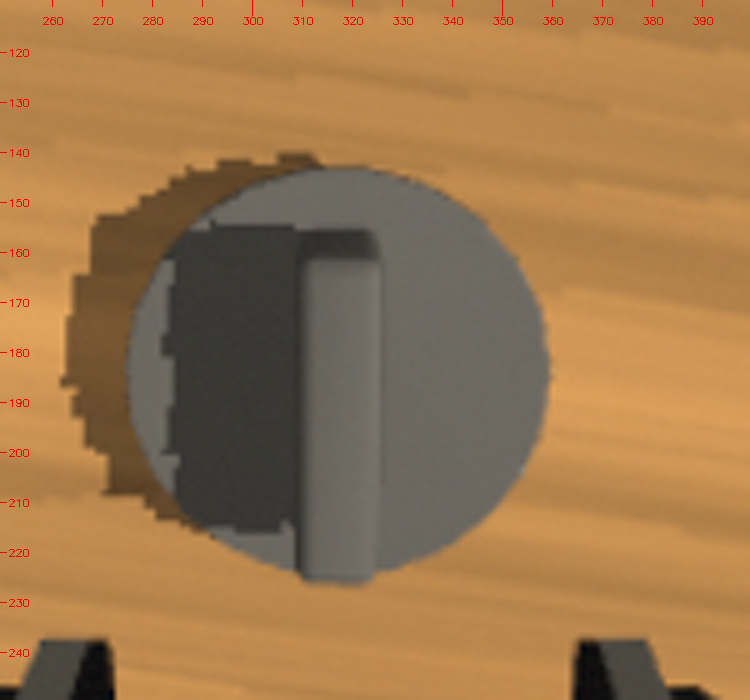

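View pics/c_t8.png

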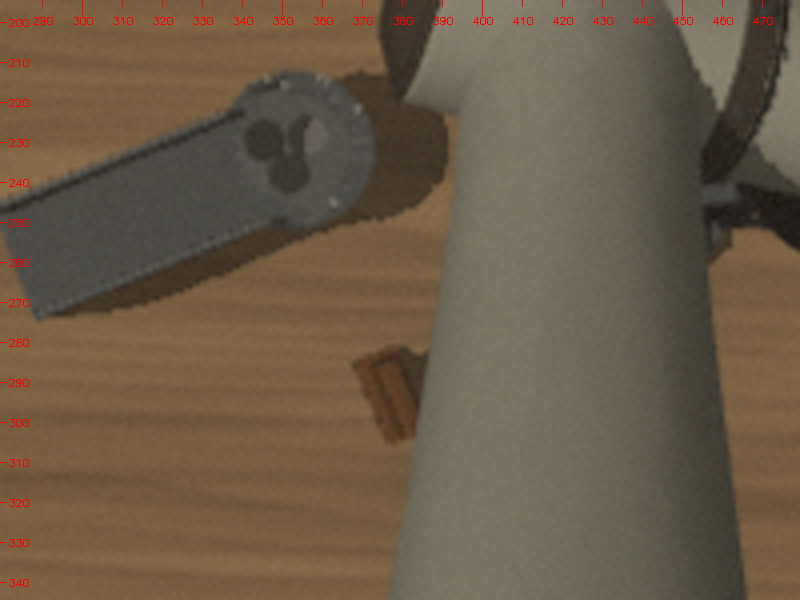

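Run:
```python
from fit0 import *
cal=json.load(open('pics/w8.json'))
th=np.linspace(0,2*np.pi,121)
def ex(p):
    o=np.array([proj('wrist',[p[0]+38*np.cos(t),p[1]+38*np.sin(t),16],cal) for t in th])
    return [o[:,0].min()-275,o[:,0].max()-359.7,o[:,1].min()-143]
ob=[('wrist',(-28,7,44),(325.5,161.5)),('wrist',(-28,-7,44),(310,161.5)),('wrist',(28,7,44),(325.2,226)),('wrist',(28,-7,44),(310,226))]
x,r=fit(ob,[540.8,-284.6,.161],ex,cal);print(x.round(3),r.round(1))
p=proj('wrist',[539.9,-285.1,30],cal);print(p)
```

```text
[ 5.38766e+02 -2.85867e+02  1.54000e-01] [ 1.1 -0.7 -1.6 -0.7  0.8  1.7 -1.   1.6 -0.4  0.7 -0.4]
[318.20668975 191.60484531]
```

>>> step_arm(series=[[0,0,-0.08,0,0,0],[0,0,-0.16,0,0,0],[0,0,-0.22,0,0,0],[0,0,-0.26,0,0,0],[0,0,-0.28,0,0,0],[0,0,-0.288,0,0,0],[0,0,-0.288,0,0,0],[0,0,-0.288,0,0,0]])

```text
clock: 11.33
position: [541.4, -284.3, 23.9]
ee_rot: [-0.08, 0.997, -0.0, 0.001]
contact_force: [0.9, -0.6, 0.4]
gripper_width: 46.8
```

Run:
```python
from h import *
st();shot('wrist','w9')
crop('pics/w9.png','pics/c_w9.png',220,150,420,280,4)
```

```text
11.33 [ 541.4 -284.3   23.9] jaw ang 1.7308 zax [ 1.9e-03 -7.0e-04 -1.0e+00] j [-0.22  0.57 -0.26  0.   -0.73 -1.19] F [ 0.9 -0.6  0.4] w 46.8
```

View pics/c_w9.png

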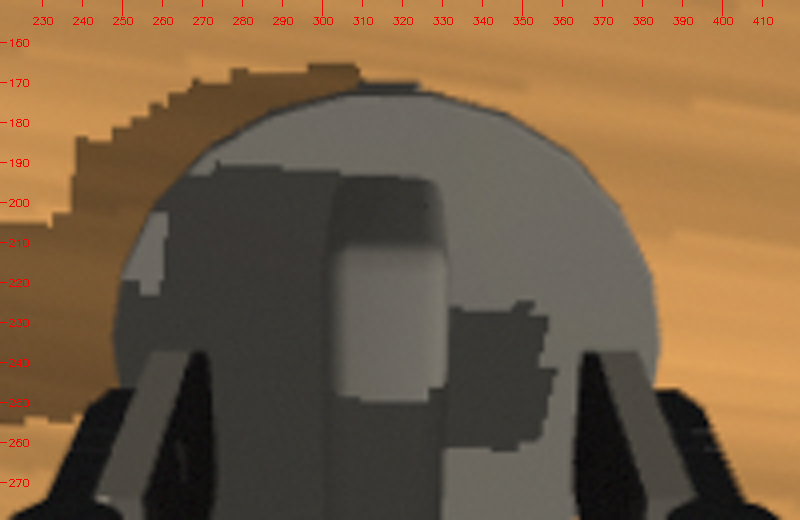

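>>> step_arm(series=[[-0.003,0,-0.005,0,0,0],[-0.003,0,-0.01,0,0,0],[-0.003,0,-0.01,0,0,0]])

```text
clock: 11.63
position: [539.4, -284.5, 18.9]
ee_rot: [-0.079, 0.997, 0.0, 0.0]
contact_force: [0.1, 0.8, -0.6]
gripper_width: 46.8
```

>>> step_arm(series=[[0,0,0,0,0,0],[0,0,0,0,0,0],[0,0,0,0,0,0],[0,0,0,0,0,0],[0,0,0,0,0,0],[0,0,0,0,0,0],[0,0,0,0,0,0]], jaw=-1)

```text
clock: 12.22
position: [539.8, -284.5, 19.0]
ee_rot: [-0.08, 0.997, -0.0, 0.0]
contact_force: [0.2, 0.1, 2.2]
gripper_width: 12.7
```

Run:
```python
from h import *
st();shot('wrist','w10')
crop('pics/w10.png','pics/c_w10.png',220,150,420,280,4)
```

```text
12.22 [ 539.8 -284.5   19. ] jaw ang 1.7301 zax [ 6.e-04 -3.e-04 -1.e+00] j [-0.22  0.58 -0.27  0.   -0.72 -1.19] F [0.2 0.1 2.2] w 12.7
```

View pics/c_w10.png

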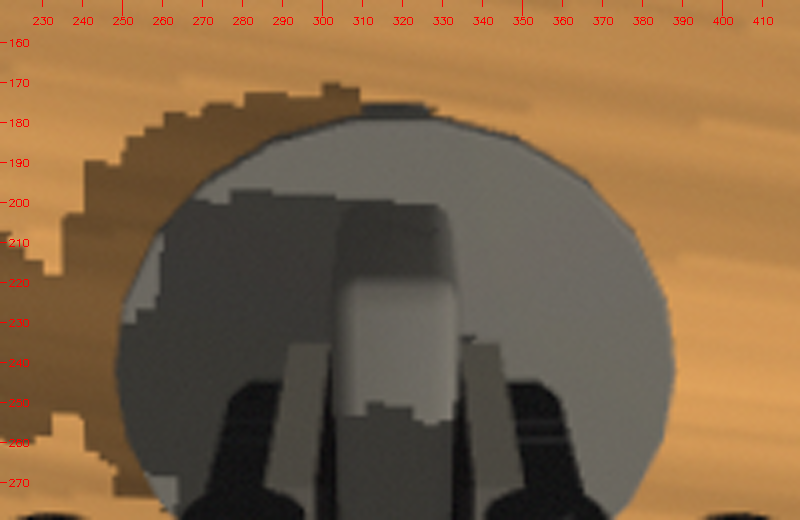

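```bash
cat > fitlid.py <<'E'
from fit0 import *
th=np.linspace(0,2*np.pi,241)
def lidfit(cal,z0,L,R,T,corners,g):
    def ex(p):
        o=np.array([proj('wrist',[p[0]+38*np.cos(t),p[1]+38*np.sin(t),z0+16],cal) for t in th])
        return [o[:,0].min()-L,o[:,0].max()-R,o[:,1].min()-T]
    ob=[('wrist',(-28,-7,44+z0),corners[0]),('wrist',(-28,7,44+z0),corners[1])]
    return fit(ob,g,ex,cal)
if __name__=='__main__':
    cal=json.load(open('pics/w10.json'))
    x,r=lidfit(cal,0,249.3,388.3,179.5,[(305.5,219.5),(333.5,219.5)],[540,-285,.155]);print(x.round(3),r.round(1))
    d=x[:2]-[539.8,-284.5];a=.159;print(d@[np.cos(a),np.sin(a)],d@[-np.sin(a),np.cos(a)])
E
python3 fitlid.py
```

```text
[ 5.38802e+02 -2.84578e+02  1.55000e-01] [-3.3  0.4  2.8  0.5 -1.4  1.6 -1.2]
-0.9976500486635228 0.08080882599259696
```

>>> step_arm(series=[[0,0,0.06,0,0,0],[0,0,0.14,0,0,0],[0,0.02,0.2,0,0,0],[0.01,0.08,0.24,0,0,0.05],[0.03,0.17,0.24,0,0,0.1],[0.05,0.27,0.24,0,0,0.165],[0.06,0.37,0.24,0,0,0.165],[0.07,0.46,0.24,0,0,0.165],[0.0708,0.52,0.24,0,0,0.165],[0.0708,0.542,0.24,0,0,0.165],[0.0708,0.542,0.24,0,0,0.165],[0.0708,0.542,0.24,0,0,0.165]])

```text
clock: 13.27
position: [567.4, -67.8, 114.3]
ee_rot: [-0.208, 0.978, 0.0, -0.001]
contact_force: [-0.6, -0.6, -0.8]
gripper_width: 13.1
```

Run:
```python
from h import *
st();shot('wrist','w11');shot('top','t11');shot('scene','s11')
crop('pics/w11.png','pics/c_w11.png',200,110,440,290,3)
crop('pics/s11.png','pics/c_s11.png',240,95,390,215,5)
```

```text
13.27 [567.4 -67.8 114.3] jaw ang 1.9896 zax [-1.1e-03 -1.0e-04 -1.0e+00] j [ 0.16  0.41 -0.28 -0.   -0.88 -1.32] F [-0.6 -0.6 -0.8] w 13.1
```

View pics/c_w11.png

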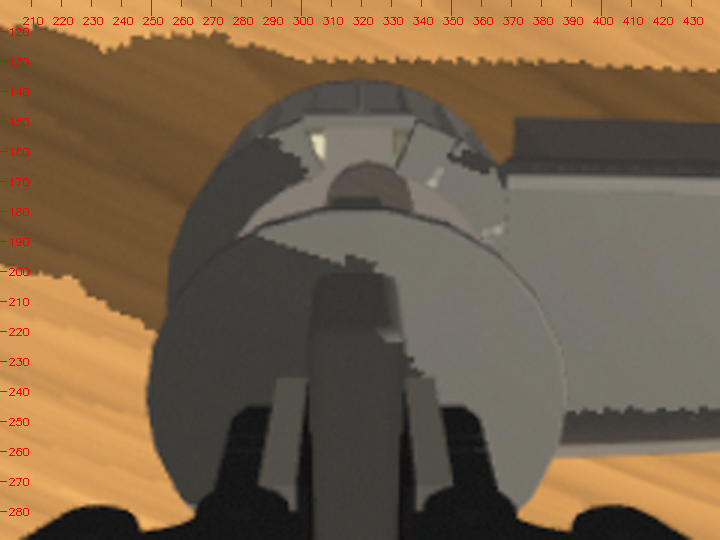

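View pics/c_s11.png

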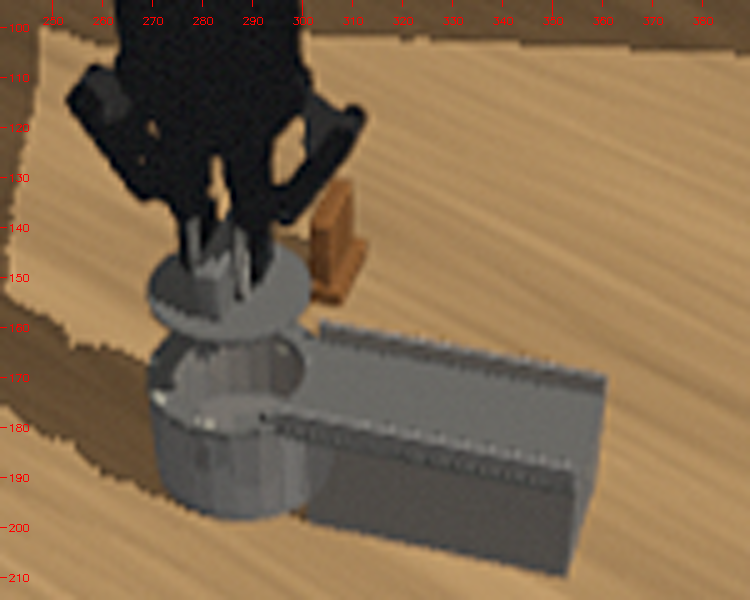

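View pics/t11.png

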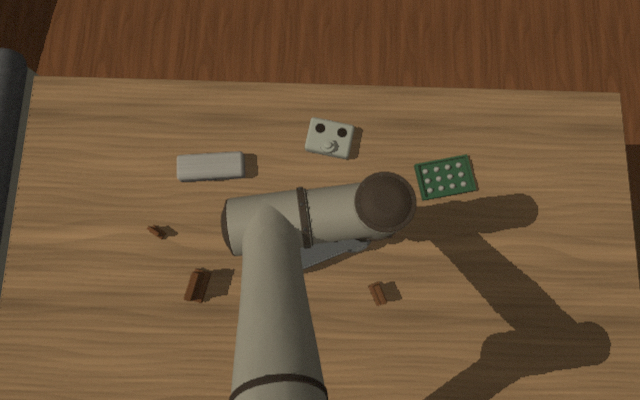

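```bash
cat > fitw11.py <<'E'
from fitlid import *
cal=json.load(open('pics/w11.json'))
def vline(p,x,z,u):
    q=np.array([proj('wrist',W(p,(x,y,z)),cal) for y in np.linspace(40,172,34)])
    o=np.argsort(q[:,0]);return np.interp(u,q[o,0],q[o,1])
def ex(p):
    o=np.array([proj('wrist',[p[0]+44*np.cos(t),p[1]+44*np.sin(t),60],cal) for t in th])
    r=[o[:,0].min()-256,o[:,1].min()-147.7]
    for u,v1,v2,v3 in [(400,168.3,173,None),(435,168.8,173.6,None)]:
        r+=[vline(p,-34,72,u)-v1,vline(p,-30,72,u)-v2]
    r+=[vline(p,34,72,400)-(110+457/3),vline(p,34,72,435)-(110+451/3)]
    # slot centre
    q=proj('wrist',W(p,(-41,0,60)),cal);r+=[q[0]-(200+357.5/3)]
    return r
x,r=fit([],[567,-68,.418],ex,cal);print('cad',x.round(3),r.round(1))
z0=114.3-19
# lid: left 148, right 566 (crop), top 207
y,r=lidfit(cal,z0,200+148/3,200+566/3,110+208/3,[(200+313/3,110+327/3),(200+398/3,110+327/3)],[567,-68,.418]);print('lid',y.round(3),r.round(1))
d=y[:2]-x[:2];c,s=np.cos(x[2]),np.sin(x[2]);print('lid in mouth',c*d[0]+s*d[1],-s*d[0]+c*d[1],y[2]-x[2])
E
python3 fitw11.py
```

```text
cad [ 5.65849e+02 -6.75430e+01  4.21000e-01] [-0.3  0.2 -0.7  0.8 -0.7  0.5 -0.1  0.   0.3]
lid [ 5.6622e+02 -6.7999e+01  4.2200e-01] [-2.5  0.6  3.3  0.4 -1.4  1.3 -1.3]
lid in mouth 0.15179978049993742 -0.5680005377326371 0.001190338116727363
```

>>> step_arm(series=[[0.0008,0.0015,-0.03,0,0,0],[0.0008,0.0015,-0.06,0,0,0],[0.0008,0.0015,-0.075,0,0,0],[0.0008,0.0015,-0.0825,0,0,0],[0.0008,0.0015,-0.09,0,0,0],[0.0008,0.0015,-0.09,0,0,0]])

```text
clock: 13.92
position: [568.0, -67.6, 78.4]
ee_rot: [-0.207, 0.978, 0.0, -0.0]
contact_force: [0.4, -0.1, 0.3]
gripper_width: 12.6
```

Run:
```python
from h import *
st();shot('wrist','w12');shot('scene','s12')
crop('pics/w12.png','pics/c_w12.png',200,110,440,290,3)
crop('pics/s12.png','pics/c_s12.png',240,115,370,215,6)
```

```text
13.92 [568.  -67.6  78.4] jaw ang 1.9883 zax [-6.e-04 -1.e-04 -1.e+00] j [ 0.16  0.45 -0.32  0.   -0.8  -1.32] F [ 0.4 -0.1  0.3] w 12.6
```

View pics/c_w12.png

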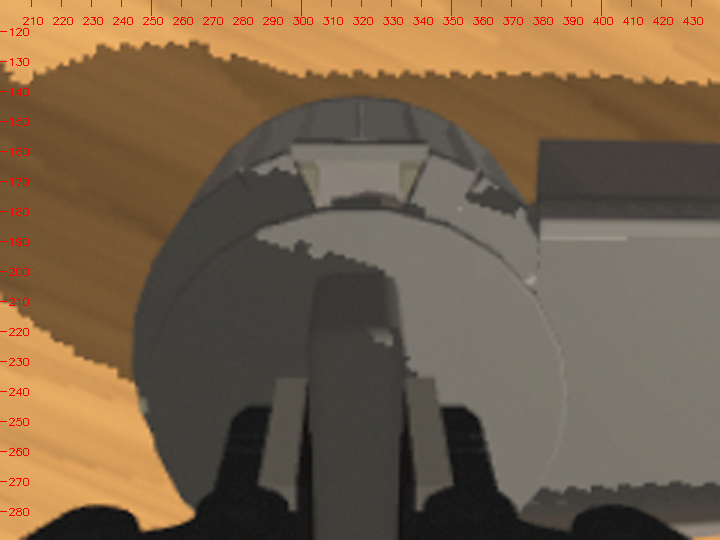

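View pics/c_s12.png

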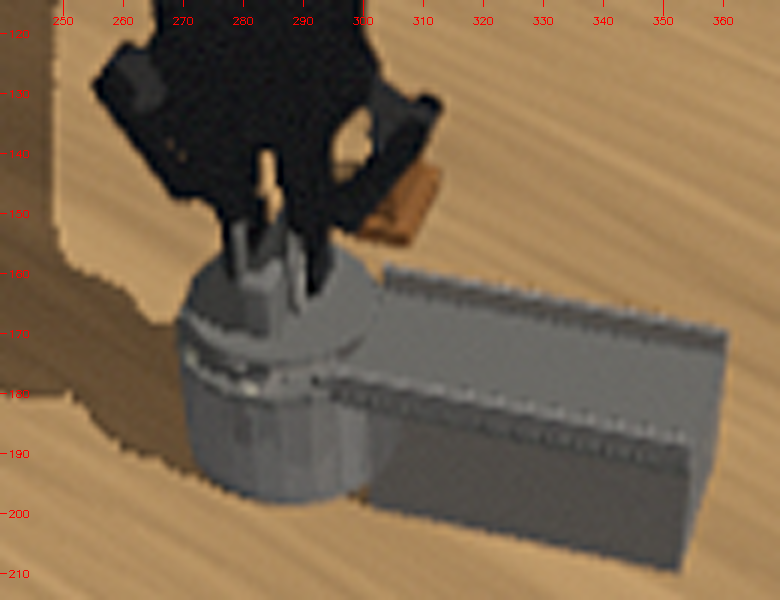

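>>> step_arm(series=[[-0.0007,0.0016,-0.006,0,0,0],[-0.0007,0.0016,-0.012,0,0,0],[-0.0007,0.0016,-0.018,0,0,0],[-0.0007,0.0016,-0.024,0,0,0],[-0.0007,0.0016,-0.0285,0,0,0],[-0.0007,0.0016,-0.0285,0,0,0],[-0.0007,0.0016,-0.0285,0,0,0]])

```text
clock: 14.6
position: [567.8, -66.4, 67.2]
ee_rot: [-0.208, 0.978, 0.0, -0.0]
contact_force: [-0.2, -0.7, -1.2]
gripper_width: 12.7
```

Run:
```python
from h import *
st();shot('wrist','w13');shot('scene','s13')
crop('pics/w13.png','pics/c_w13.png',200,110,440,290,3)
crop('pics/s13.png','pics/c_s13.png',240,115,370,215,6)
```

```text
14.6 [567.8 -66.4  67.2] jaw ang 1.9891 zax [-1.e-04  0.e+00 -1.e+00] j [ 0.17  0.46 -0.33 -0.   -0.78 -1.32] F [-0.2 -0.7 -1.2] w 12.7
```

View pics/c_w13.png

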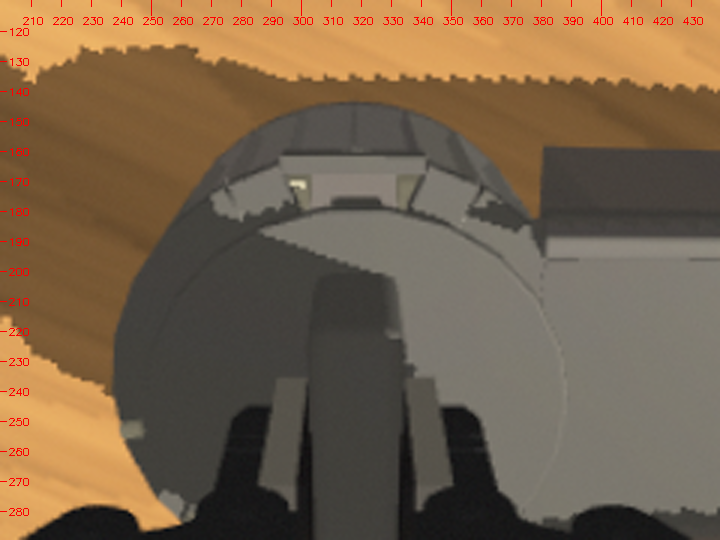

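View pics/c_s13.png

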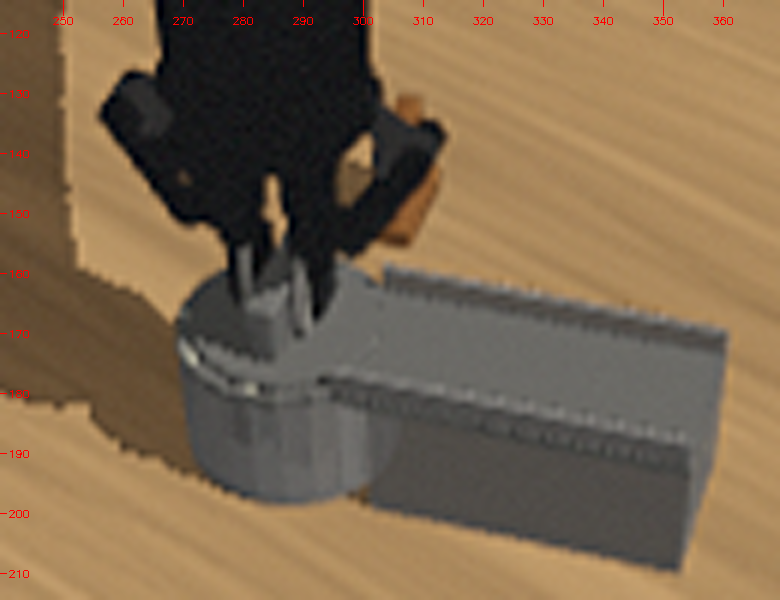

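>>> step_arm(series=[[0,0,-0.001,0,0,0],[0,0,-0.002,0,0,0],[0,0,-0.003,0,0,0],[0,0,-0.003,0,0,0],[0,0,-0.003,0,0,0]])

```text
clock: 15.12
position: [567.9, -66.4, 67.0]
ee_rot: [-0.208, 0.978, -0.0, 0.0]
contact_force: [-1.7, 1.0, 5.1]
gripper_width: 12.8
```

Run:
```python
from h import *
st()
```

```text
15.12 [567.9 -66.4  67. ] jaw ang 1.9894 zax [ 5.e-04 -1.e-04 -1.e+00] j [ 0.17  0.46 -0.33  0.   -0.78 -1.32] F [-1.7  1.   5.1] w 12.8
```

>>> step_arm(series=[[0,0,0.0015,0,0,-0.03],[0,0,0.0015,0,0,-0.07],[0,0,0.0015,0,0,-0.11],[0,0,0.0015,0,0,-0.15],[0,0,0.0015,0,0,-0.19],[0,0,0.0015,0,0,-0.23],[0,0,0.0015,0,0,-0.27],[0,0,0.0015,0,0,-0.3],[0,0,0.0015,0,0,-0.3]])

```text
clock: 15.87
position: [568.3, -66.8, 67.0]
ee_rot: [0.027, 1.0, -0.0, 0.001]
contact_force: [0.5, -1.7, 1.3]
gripper_width: 12.7
```

Run:
```python
from h import *
from bench import arm
st();print(arm.read_state()['wrist_torque'])
```

```text
15.87 [568.3 -66.8  67. ] jaw ang 1.5174 zax [ 1.1e-03 -5.0e-04 -1.0e+00] j [ 0.17  0.47 -0.33  0.   -0.78 -1.79] F [ 0.5 -1.7  1.3] w 12.7
[-0.44994755 -0.03403765  0.00718991]
```

>>> step_arm(series=[[0,0,0,0,0,-0.03],[0,0,0,0,0,-0.07],[0,0,0,0,0,-0.11],[0,0,0,0,0,-0.15],[0,0,0,0,0,-0.19],[0,0,0,0,0,-0.22],[0,0,0,0,0,-0.229],[0,0,0,0,0,-0.229],[0,0,0,0,0,-0.229]])

```text
clock: 16.62
position: [568.1, -67.0, 67.0]
ee_rot: [0.204, 0.979, -0.0, 0.0]
contact_force: [1.0, -4.9, 1.8]
gripper_width: 12.9
```

Run:
```python
from h import *
from bench import arm
st();print(arm.read_state()['wrist_torque']);shot('wrist','w14');shot('scene','s14');shot('top','t14')
crop('pics/w14.png','pics/c_w14.png',200,110,440,290,3)
crop('pics/s14.png','pics/c_s14.png',240,115,370,215,6)
```

```text
16.62 [568.1 -67.   67. ] jaw ang 1.1598 zax [ 6.e-04 -7.e-04 -1.e+00] j [ 0.17  0.47 -0.33  0.   -0.78 -2.15] F [ 1.  -4.9  1.8] w 12.9
[-1.47629816 -0.02794493  0.09353159]
```

View pics/c_w14.png

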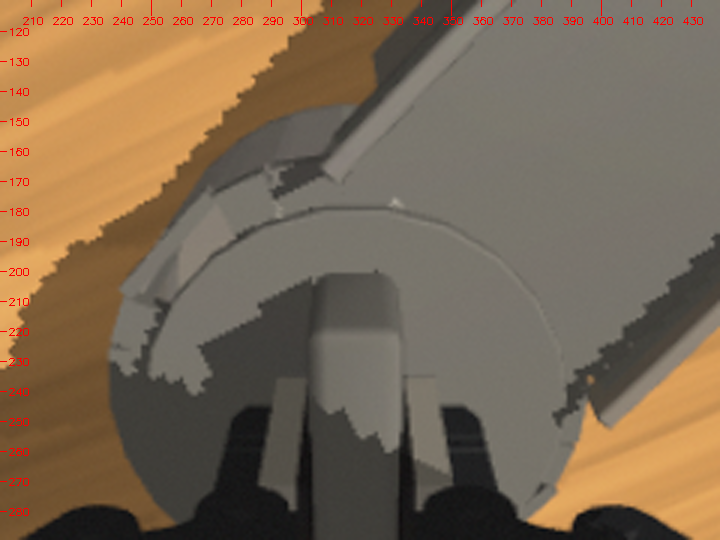

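View pics/c_s14.png

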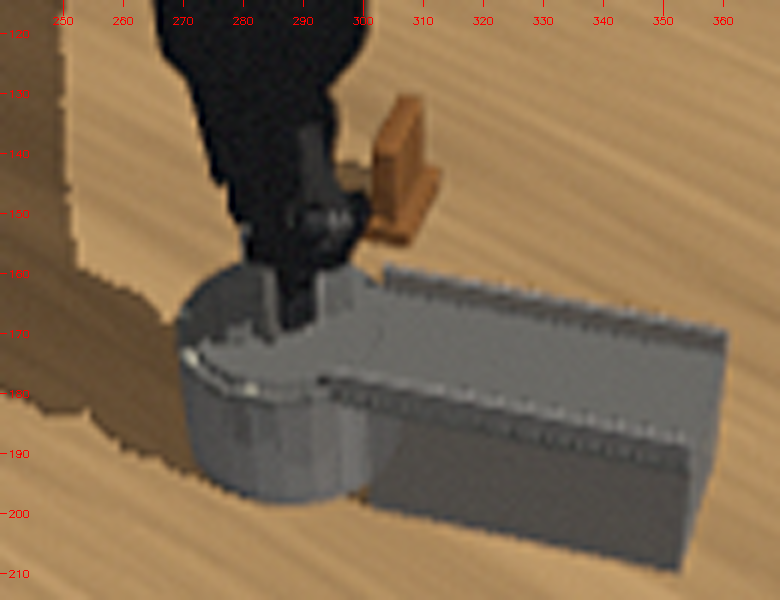

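View pics/t14.png

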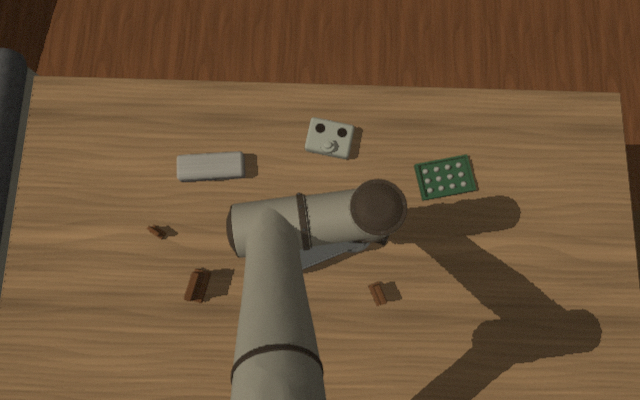

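>>> step_arm(series=[[0,-0.001,0,0,0,0],[0,-0.002,0,0,0,0],[0,-0.002,0,0,0,0],[0,-0.002,0,0,0,0],[0,-0.002,0,0,0,0],[0,-0.002,0,0,0,0],[0,-0.002,0,0,0,0]])

```text
clock: 17.35
position: [568.2, -67.0, 67.0]
ee_rot: [0.205, 0.979, 0.0, 0.0]
contact_force: [-0.8, -1.4, 3.9]
gripper_width: 12.9
```

Run:
```python
from h import *
from bench import arm
st();print(arm.read_state()['wrist_torque'],np.abs(arm.read_state()['joint_vel']).max());arm.get_image('top');st();print(arm.read_state()['wrist_torque'])
```

```text
17.35 [568.2 -67.   67. ] jaw ang 1.1586 zax [ 8.e-04  1.e-04 -1.e+00] j [ 0.17  0.47 -0.33  0.   -0.78 -2.15] F [-0.8 -1.4  3.9] w 12.9
[-0.41590394  0.11940896  0.1593064 ] 0.0011469692534496262
17.4 [568.2 -67.   67. ] jaw ang 1.1585 zax [ 8.e-04  1.e-04 -1.e+00] j [ 0.17  0.47 -0.33  0.   -0.78 -2.15] F [-0.9 -1.8  5.6] w 12.5
[-0.40085808  0.00132676  0.1993767 ]
```

Run:
```python
from bench import arm
print(arm.job_done())
```

```text
the job is handed in; nothing more can be done
None
```

The job is handed in at 17.4 s. The arm is still gripping the lid, turned half-way and held against its spring.

- **Cells:** the middle-sized sweeper pushed all three cells into the well. The wrist and top pictures show them lying flat on its floor.
- **Sweeper:** it stands upright and released on the unit's top at about (430, -129) mm.
- **Lid:** it went into the mouth without jamming and sits at the expected seat height (TCP 67.0 mm), with about 5 N on the deck.
- **Twist:** I turned the jaws 0.83 rad clockwise. With the lug play, that puts the collar at about 0.74 to 0.83 rad, well short of the lock. The collar angle is worked out from the turn; I could not read it directly.
- **Bystanders:** the last top picture shows the spectacle case, dome tray and charging dock where they were.

Two readings disagreed:
- **Cameras:** the wrist camera and the fixed cameras differ by about 2 mm on the caddy's x position. I aligned the lid and mouth within the same wrist picture, so this should largely cancel out.
- **Wrist torque:** the torque about the vertical read between 0.09 and 0.20 N m at the end. The spring alone should give about 0.094 N m, and I think the rest is sensor noise and friction on the deck.

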